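Bring the flux bottle to the front of the supply carousel and hold it there

TASK

Pull the wooden supply drawer under the slatted shelf fully open, then turn the carousel inside it by its black centre knob until the white bottle with the yellow cap is squarely at the front, in line with the middle of the drawer's handle. Finish still gripping the knob, keeping the carousel still and the drawer fully open so that I can take the bottle out. Do not push on the containers, and leave everything else on the bench where it is.

Things in the scene. Friction and masses are not known exactly. Their poses are not given: they have to be found in the camera images.
- supply_rack: slatted riser shelf fixed on the bench: five wooden slats on a dark steel frame with four corner posts, about 185 mm deep (x), 188 mm wide (y), 178 mm high; a drawer (low wooden tray) slides under it. Origin at the middle of its footprint, 85 mm behind the front edge; its own -x axis points out of the front, the way the drawer pulls; z up
- supply_drawer (a joint): how far the drawer is pulled out, m: 0 shut, 0.155 fully open at its stop. It slides along the rack's -x axis with about 3 N of friction and stays where it is left. It starts nearly shut, up to 0.025; shut, the whole carousel is under the slats
- drawer_handle (a point): middle of the grip bar of the drawer's tall steel bail handle: level bar along the rack's y, 10 mm thick, 100 mm long, z = 0.149, 45 mm in front of the shelf's front edge with the drawer shut; pinch it from above, one finger in front, one behind. Two uprights at its ends carry it. Axes as the rack's (x into it). The carousel's axis is always 130 mm behind this point (+x)
- carousel (a joint): angle of the carousel, rad, counter-clockwise positive from above: at 0 (or any whole turn) the white bottle is exactly at the front, at pi at the back. Turns freely either way, stays where it is left (friction 0.03 N m)
- carousel_knob: round black knob on a post in the carousel's centre, turning with it: 36 mm across, 34 mm high, full width 5 to 30 mm above its origin (centre of its underside, z = 0.126; top z = 0.160). Grip from above at any yaw, fingertips above z = 0.115 to pass over the containers (highest 0.112). Drawer fully open: axis about 70 mm in front of the shelf's front edge
- carousel_load: the carousel's round rubber mat (148 mm across, top z = 0.030) with four containers fixed on it, axes 46 mm from the centre: at its own -x the wanted white bottle with yellow cap (43 mm across, 82 high); at +y a solder spool (56 x 40 high); at +x a clear jar with white cap (47 x 59); at -y a brass weight (39 x 46). Do not push on them. Origin on the carousel's axis, z = 0.028
- bottle_side (a point): a point on the mat 20 mm from the carousel's axis, exactly towards the white bottle (whose axis is 46 mm out on the same line). With the bottle squarely at the front it lies 110 mm behind drawer_handle (x in the handle's frame) and at y = 0
- wood_block: pale wooden block, 60x90x34 mm, left of the work; origin at the centre of its underside; must not be moved
- oilstone: grey sharpening stone in a brown wooden holder, 52x124x27 mm, left of the work; origin at the centre of its underside; must not be moved
- masking_tape: roll of cream masking tape lying flat, 92 mm across, 24 mm high; origin at the centre of its underside; must not be moved

How it is judged:
By the outcome, as a careful person would: the job done as asked, in the order asked, and still so for the second after the job is handed in, while the arm keeps its last pose, push and grip.
It also fails if it takes over 72 s, if anything falls off the work surface, if the arm or the gripper's body presses on something with over 40 N, if the wrist force passes 120 N, or if a joint passes its speed limit or range.

ROBOT

A 7-joint arm with a two-finger parallel gripper is mounted at the origin on a cart in front of the work surface, level with it; the furniture and walls round the work are solid. World frame = base frame: x ahead of the robot, y to its left, z up, the work surface at z = 0. Lengths are in m, angles in rad, forces in N, time in s.
With the tool pointing down it reaches from about 0.4 to 0.875 m from the base axis. Payload 19.3 kg.
Tool frame: the origin (TCP) lies at the very end of the fingers, on their centre line; the grasp point (between the pads) lies 19 mm behind it; z points along the fingers, y is the line along which they close (so a half turn about z gives the same grasp; the last joint's range is limited). The gripper opens to 85 mm and grips with 20 to 120 N. Pads are 22 mm wide; open, the fingers measure 114 mm over their backs; the gripper's body (76 mm by 85 mm) begins 54 mm behind the grasp point. The pads swing forward as they close: fully open they stand 13 mm farther back than shut.
Start: joints at [-1.273, 0.521, -0.036, 1.599, 0.021, 1.021, -0.113], TCP at [0.225, 0.583, 0.231] pointing down, gripper open.
Joint ranges: [-2.91, 2.91], [-0.3, 2.13], [-1.5, 1.42], [0.17, 2.43], [-1.26, 4.41], [0.16, 1.93], [-2.52, 2.52]. Speed limits (rad/s): [1.89, 1.89, 2.39, 2.39, 3.01, 3.01, 3.01].

INTERFACE

Orientations are given as [roll, pitch, yaw] about the fixed x, y, z axes, in that order (R = Rz(yaw) Ry(pitch) Rx(roll)).
In Python, from workcell import bot gives the robot as it stands.
- The arm moves only by the tool servo_tool, never from a script. Its argument "plan" is a list of rows, each a list of 7 numbers: the finger opening in cm, from 0 to 8.54, then the shift along the tool's x, y, z in cm, then the turn, a rotation vector about the tool's x, y, z in degrees. In form: [[fingers, x, y, z, wx, wy, wz], ...]. A call has 1 to 10 rows; each row is the pose to reach, as a shift and turn from the pose commanded when the call began, along the tool's axes at that moment; what a row does not reach only later rows make up. A row lasts 1/10 s, in which the tool goes at most 50 mm and 8.59 degrees, less where a joint would pass 70% of its speed; a pose out of reach is approached as far as the arm can. A call with a gripper value outside its range is refused whole. The fingers move at their own pace and stop on an object; "force" is the grip in N (left out, the last holds). Time passes only in rows, so rows that repeat a pose let the fingers close. It gives the time, the measured TCP pose, the force, the opening and the grip force at its end, in the units of the state.
- bot.observe(): the state, without advancing time (a new reading comes with each control period).
- bot.grab_frame(name): name is "scene" or "side" or "wrist"; returns a dict with "frame" (420x560x3 uint8, blue, green, red), "mtx" (3x3 intrinsics, pixels), "k1" (the pictures are not rectified: a ray, as slopes to the right and down, at radius r is drawn at 1 + k1 r^2 times it, then the intrinsics apply), "R" (3x3) and "t" (3): a world point X has camera coordinates R X + t; the wrist camera has in their place "T_tool_cam" (4x4, takes a point from camera to tool coordinates, whose origin is the TCP and whose axes are the flange's). Camera axes: x right, y down, z forward; pixel columns grow to the right and rows downward; lengths in m; the calibration is good to about 2 mm. A picture is of the moment at which its call begins: read the wrist's pose just before it. There is no depth.
- bot.job_done(): hands the job in; it is judged then, once.
The state is a dict: "clock": time; "qpos": joint angles; "qd": joint speeds; "joint_efforts": joint torques, N m; "position": TCP position; "tool_rot": TCP orientation; "force": force on the tool from outside, world axes, zero at the start; "moment": the same for the moment, N m; "grip_width": finger opening in m; "finger_force": force on a finger pad.
Only numpy, scipy, OpenCV 4.12 (cv2) and the standard library are available. Lean on these libraries where they do the work, as an engineer would, in place of code of your own. Each camera call takes 0.05 s, during which the arm holds its last target. There are 200 camera calls.

## Working session

There is one attempt and no reset: what is moved stays moved. The work goes in short steps, Python scripts to look and compute and a tool call to move; the robot and the scene stay as the last step left them, time stands still between calls to the robot, and variables do not carry over. Pictures are saved under pics/ and viewed, at most 10 in all, crops included, and the job is handed in when it is done.

Besides the shell and the picture viewer there is one more tool, called after "Emit:" as name(argument=value, ...), one argument or row to a line, values as JSON. servo_tool: Moves the arm, as the interface text tells. Its arguments: {"type":"object","properties":{"plan":{"type":"array","items":{"type":"array","items":{"type":"number"}}},"force":{"type":"number"}},"required":["plan"]}

```bash
mkdir -p pics; ls
cat > h.py <<'E'
import numpy as np, cv2
from scipy.spatial.transform import Rotation as Ro
from workcell import bot
def snap(name,fn=None):
    s=bot.observe(); f=bot.grab_frame(name)
    if fn: cv2.imwrite('pics/'+fn,f['frame'])
    if 'R' not in f or name=='wrist':
        T=np.eye(4); T[:3,:3]=Ro.from_euler('xyz',s['tool_rot']).as_matrix(); T[:3,3]=s['position']
        C=T@np.array(f['T_tool_cam']); f['Rwc'],f['c']=C[:3,:3],C[:3,3]
    else:
        R=np.array(f['R']); f['Rwc'],f['c']=R.T,-R.T@np.array(f['t'])
    return f
def ray(f,u,v):
    p=cv2.undistortPoints(np.array([[[u,v]]],float),np.array(f['mtx']),np.array([f['k1'],0,0,0.]))[0,0]
    return f['Rwc']@np.array([p[0],p[1],1.])
def onz(f,u,v,z):
    d=ray(f,u,v); return f['c']+d*(z-f['c'][2])/d[2]
def proj(f,X):
    R=f['Rwc'].T; r,_=cv2.Rodrigues(R)
    return cv2.projectPoints(np.array([X],float),r,-R@f['c'],np.array(f['mtx']),np.array([f['k1'],0,0,0.]))[0][0,0]
E
python3 - <<'E'
from h import *
a=snap('scene','a.png');b=snap('side','b.png')
cv2.imwrite('pics/ab.png',cv2.resize(np.vstack([a['frame'],b['frame']]),None,fx=.7,fy=.7))
print(bot.observe()); print(a['c'],b['c'],a['k1'])
E
```

```text
pics
{'clock': 0.1, 'qpos': array([-1.27321252,  0.52193737, -0.03627453,  1.59995244,  0.02119601,
        1.02109346, -0.11280808]), 'qd': array([-0.00306678, -0.00301314, -0.00096894, -0.00217999,  0.00026872,
       -0.00073284,  0.00056907]), 'joint_efforts': array([ 4.97415575e-03, -9.28474045e+01,  1.98446475e+00, -3.70532763e+01,
        1.80490559e-02,  5.23212191e-03, -1.49225178e-05]), 'position': array([0.22466913, 0.58290076, 0.23079398]), 'tool_rot': array([-3.14059092e+00,  9.31734051e-05,  2.77374191e+00]), 'force': array([ 0.05671594, -0.25426436, -0.45440526]), 'moment': array([ 0.05545772, -0.02663678, -0.0290743 ]), 'finger_force': 0.0, 'grip_width': 0.08534421119165155}
[0.25605869 0.48726817 0.6457665 ] [0.43133692 0.6941252  0.68263292] -0.052450719558055164
```

View pics/a.png

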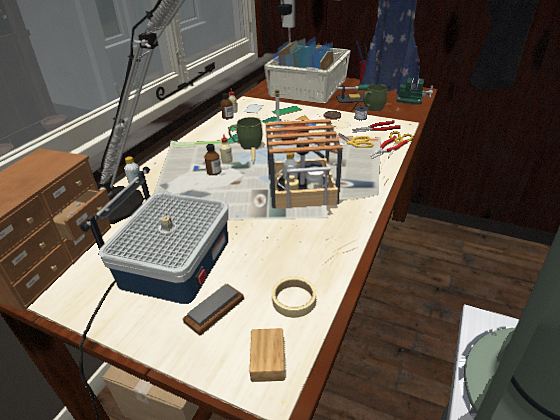

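View pics/b.png

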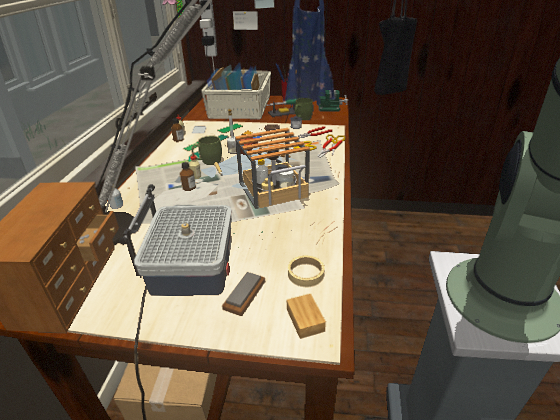

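Robot base is at the right of both views. The rack is at about (305,165) in scene and (273,165) in side, with its handle facing the cameras. I'll zoom in on it.

Run:
```python
import cv2,numpy as np
a=cv2.imread('pics/a.png')[110:225,250:360];b=cv2.imread('pics/b.png')[115:225,220:330]
a=cv2.resize(a,(400,418),interpolation=2);b=cv2.resize(b,(400,400),interpolation=2)
b=np.vstack([b,np.zeros((18,400,3),np.uint8)])
cv2.imwrite('pics/c.png',np.hstack([a,b]))
```

```text
(no output)
```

View pics/c.png

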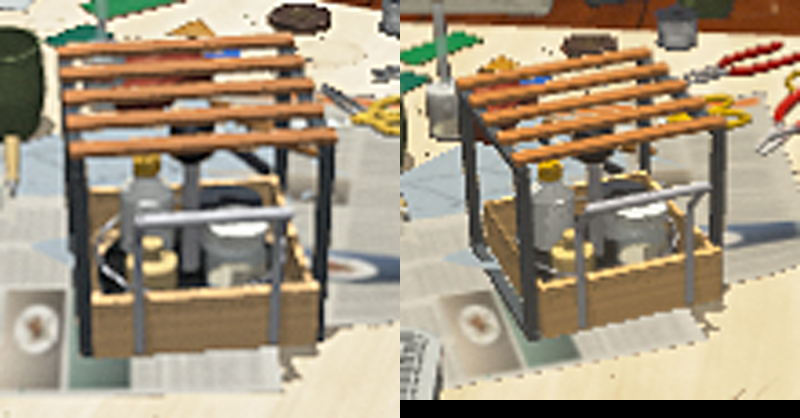

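Scene: handle bar ends at about (287.7,169.7) and (330.3,168.9). Side: about (270.3,173.3) and (304.7,166.4). The white bottle is at the back left, with the brass weight and jar in front.

Run:
```python
from h import *
a=snap('scene');b=snap('side')
P={}
for n,f,us in(('a',a,[(287.7,169.7),(330.3,168.9)]),('b',b,[(270.3,173.3),(304.7,166.4)])):
    P[n]=[onz(f,*u,0.152) for u in us]; d=P[n][1]-P[n][0]
    print(n,np.round(P[n],4).tolist(),np.linalg.norm(d),np.degrees(np.arctan2(d[1],d[0])),sum(P[n])/2)
# shelf front slat ends (top, z .178), scene/side
for f,us in((a,[(250+70/3.636,110+150/3.636),(250+335/3.636,110+135/3.636)]),(b,[(220+115/3.636,115+158/3.636),(220+325/3.636,115+123/3.636)])):
    Q=[onz(f,*u,0.174) for u in us]; d=Q[1]-Q[0]; print(np.round(Q,4).tolist(),np.linalg.norm(d),np.degrees(np.arctan2(d[1],d[0])),sum(Q)/2)
s=bot.observe();print(np.round(Ro.from_euler('xyz',s['tool_rot']).as_matrix(),3).tolist())
w=bot.grab_frame('wrist');print(np.round(w['T_tool_cam'],3).tolist(),w['mtx'])
```

```text
a [[0.6014, -0.2849, 0.152], [0.5067, -0.3272, 0.152]] 0.10368031234716747 -155.89733331466462 [ 0.55403514 -0.30602131  0.152     ]
b [[0.6011, -0.2737, 0.152], [0.5068, -0.3257, 0.152]] 0.10764172742812722 -151.12756547020535 [ 0.55394217 -0.2996906   0.152     ]
[[0.6656, -0.317, 0.174], [0.5028, -0.4063, 0.174]] 0.185650555264699 -151.27519013899777 [ 0.58416724 -0.36165182  0.174     ]
[[0.663, -0.3188, 0.174], [0.4988, -0.401, 0.174]] 0.18356670414321255 -153.39737155224594 [ 0.58091207 -0.35985061  0.174     ]
[[-0.933, 0.36, -0.0], [0.36, 0.933, -0.001], [-0.0, -0.001, -1.0]]
[[-0.001, -0.95, -0.312, 0.081], [1.0, -0.001, 0.001, 0.0], [-0.001, -0.312, 0.95, -0.144], [0.0, 0.0, 0.0, 1.0]] [[309.12288881   0.         278.00775966]
 [  0.         309.12288881 212.40629984]
 [  0.           0.           1.        ]]
```

Emit:
servo_tool(
  plan=[
    [8,-48.6,-33,-4,0,0,65],
    [8,-48.6,-33,-4,0,0,65],
    [8,-48.6,-33,-4,0,0,65],
    [8,-48.6,-33,-4,0,0,65],
    [8,-48.6,-33,-4,0,0,65],
    [8,-48.6,-33,-4,0,0,65],
    [8,-48.6,-33,-4,0,0,65],
    [8,-48.6,-33,-4,0,0,65],
    [8,-48.6,-33,-4,0,0,65],
    [8,-48.6,-33,-4,0,0,65],
  ],
  force=60,
)

```text
clock: 1.25
position: [0.5098, 0.1716, 0.2656]
tool_rot: [3.141, -0.0, 1.64]
force: [0.7, 1.1, 0.6]
grip_width: 0.0798
finger_force: 0.0
```

```bash
cat > d.py <<'E'
import sys
from h import *
s=bot.observe(); R=Ro.from_euler('xyz',s['tool_rot']); x,y,z,yaw=map(float,sys.argv[1:5])
print('shift cm',np.round(100*R.inv().apply(np.array([x,y,z])-s['position']),2),'rot',np.round((R.inv()*Ro.from_euler('xyz',[np.pi,0,np.radians(yaw)])).as_rotvec(degrees=True),2),'q',np.round(s['qpos'],2))
E
python3 d.py .55 -.29 .27 27
```

```text
shift cm [-46.33   0.84  -0.45] rot [ 1.000e-02 -2.000e-02  6.694e+01] q [-0.7   0.36  0.36  1.8  -0.15  1.   -0.22]
```

Emit:
servo_tool(
  plan=[
    [5,-46.3,0.8,-0.5,0,0,67],
    [5,-46.3,0.8,-0.5,0,0,67],
    [5,-46.3,0.8,-0.5,0,0,67],
    [5,-46.3,0.8,-0.5,0,0,67],
    [5,-46.3,0.8,-0.5,0,0,67],
    [5,-46.3,0.8,-0.5,0,0,67],
    [5,-46.3,0.8,-0.5,0,0,67],
    [5,-46.3,0.8,-0.5,0,0,67],
    [5,-46.3,0.8,-0.5,0,0,67],
    [5,-46.3,0.8,-0.5,0,0,67],
  ],
)

```text
clock: 2.25
position: [0.5474, -0.2935, 0.2702]
tool_rot: [3.14, 0.002, 0.465]
force: [-0.8, -0.1, 0.2]
grip_width: 0.05
finger_force: 0.0
```

Run:
```python
from h import *
w=snap('wrist','w1.png'); s=bot.observe(); print(s['position'],s['tool_rot'],s['qd'].round(3))
for X in([.554,-.303,.149],[s['position'][0],s['position'][1],.149]): print(proj(w,X))
```

```text
[ 0.54753354 -0.29314022  0.27009849] [3.14003519e+00 1.66814357e-03 4.65013315e-01] [-0.069 -0.029 -0.017  0.044  0.006 -0.017 -0.052]
[291.11593697 202.85774406]
[278.03183003 204.32960261]
```

View pics/w1.png

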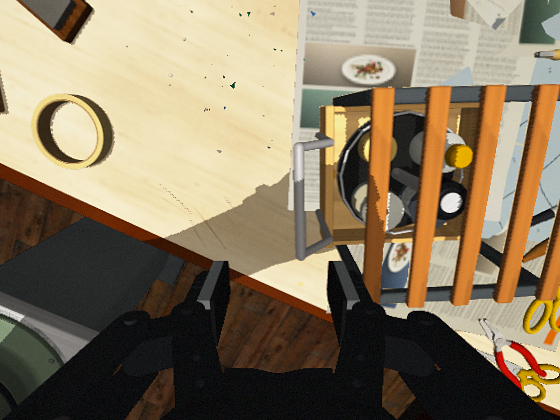

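The bar runs from (298,145) to (301,258), just in front of the slats. I'll measure it with the arm settled.

```bash
python3 - <<'E'
from h import *
w=snap('wrist'); s=bot.observe(); print(s['position'])
hsv=cv2.cvtColor(w['frame'],cv2.COLOR_BGR2HSV)
roi=hsv[160:245,285:318]; m=((roi[...,1]<45)&(roi[...,2]>90)).astype(np.uint8)
L=[]
for r in range(0,85,12):
    c=np.flatnonzero(m[r]); print(160+r,c+285); 
    if len(c): L.append((c.mean()+285,160+r))
P=np.array([onz(w,u,v,.151) for u,v in L]); d=P[-1]-P[0]; print(P.round(4).tolist(),np.degrees(np.arctan2(d[1],d[0])))
for uv in((298.5,142),(301,260)): print(uv,onz(w,*uv,.149))
# front slat: edge ends z=.176
A=[onz(w,u,v,.178) for u,v in((372,88),(364,303))]; d=A[1]-A[0]; print(A,np.linalg.norm(d),np.degrees(np.arctan2(d[1],d[0])))
E
python3 d.py .554 -.303 .131 27
```

```text
[ 0.54795839 -0.29054074  0.26995053]
160 [291 292 293 294 295 296 297 298 299 300 301 302 303 304 305 306 307 308
 309 310 311 312 313 314 315 316 317]
172 [290 291 292 293 294 295 296 297 298 299 300 301 302 303 304 305 306 307
 308 309 310 311 312 313 314 315 316 317]
184 [289 290 291 292 293 295 296 297 298 299 300 301 302 303 304 305 306 307
 308 309 310 311 312 313 314 315 316 317]
196 [289 290 291 292 293 295 296 297 298 299 300 301 302 305 306 307 308 309
 310 311 312 313 314 315 316 317]
208 [288 289 290 291 292 293 294 295 296 297 298 299 300 301 302 303 305 306
 307 308 309 310 311 312 313 314 315 316 317]
220 [294 295 296 297 298 299 300 301 302 303 304]
232 [295 296 297 298 299 300 301 302 303 304]
244 [295 296 297 298 299 300 301 302 303 304]
[[0.5933, -0.2945, 0.151], [0.584, -0.299, 0.151], [0.5746, -0.3038, 0.151], [0.565, -0.3089, 0.151], [0.5549, -0.3134, 0.151], [0.5435, -0.316, 0.151], [0.5333, -0.3218, 0.151], [0.5227, -0.3275, 0.151]] -154.9839045051508
(298.5, 142) [ 0.60440569 -0.28354008  0.149     ]
(301, 260) [ 0.50790463 -0.33706124  0.149     ]
[array([ 0.6636427 , -0.30997658,  0.178     ]), array([ 0.50730894, -0.39922311,  0.178     ])] 0.1800144093326948 -150.27917301830402
shift cm [-1.00e-02  1.38e+00  1.39e+01] rot [ 0.03  0.06 -0.26] q [-0.05  0.57  0.69  1.59 -0.39  1.12 -0.37]
```

```bash
python3 d.py .5555 -.307 .131 28.3
```

```text
shift cm [-0.05  1.8  13.9 ] rot [ 0.03  0.06 -1.56] q [-0.05  0.57  0.69  1.59 -0.39  1.12 -0.37]
```

Emit:
servo_tool(
  plan=[
    [5,0,1.8,0,0,0,-1.5],
    [5,0,1.8,2,0,0,-1.5],
    [5,0,1.8,5,0,0,-1.5],
    [5,0,1.8,8,0,0,-1.5],
    [5,0,1.8,10,0,0,-1.5],
    [5,0,1.8,12,0,0,-1.5],
    [5,0,1.8,13,0,0,-1.5],
    [5,0,1.8,13.7,0,0,-1.5],
    [5,0,1.8,13.9,0,0,-1.5],
    [5,0,1.8,13.9,0,0,-1.5],
  ],
)

```text
clock: 3.35
position: [0.5571, -0.304, 0.1317]
tool_rot: [3.141, -0.0, 0.496]
force: [-0.1, -0.9, -0.4]
grip_width: 0.0499
finger_force: 0.0
```

Run:
```python
from h import *
w=snap('wrist','w2.png')
```

```text
(no output)
```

View pics/w2.png

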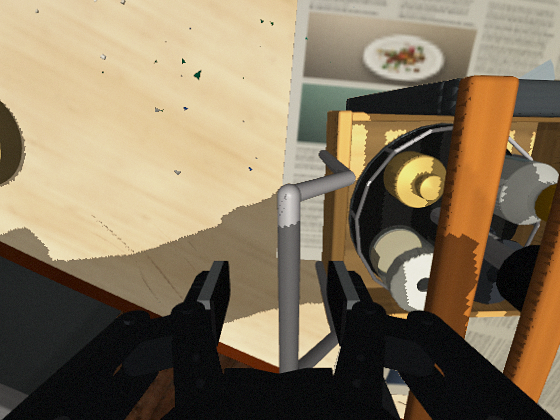

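The bar (column ~288) lies between the fingers, parallel to the pads and close to centred. I'll close on it.

Emit:
servo_tool(
  plan=[
    [0.5,0,0,0,0,0,0],
    [0.5,0,0,0,0,0,0],
    [0.5,0,0,0,0,0,0],
    [0.5,0,0,0,0,0,0],
    [0.5,0,0,0,0,0,0],
  ],
  force=60,
)

```text
clock: 3.9
position: [0.5572, -0.3045, 0.1319]
tool_rot: [3.141, -0.001, 0.496]
force: [-0.9, 0.2, 6.1]
grip_width: 0.008
finger_force: 58.5
```

Run:
```python
from h import *
s=bot.observe(); print({k:np.round(s[k],4) for k in('position','tool_rot','force','moment','grip_width','finger_force')})
```

```text
{'position': array([ 0.5572, -0.3045,  0.1319]), 'tool_rot': array([ 3.1406e+00, -6.0000e-04,  4.9600e-01]), 'force': array([-0.8689,  0.2248,  6.0808]), 'moment': array([-0.2121,  0.0631,  0.0782]), 'grip_width': np.float64(0.008), 'finger_force': np.float64(58.5402)}
```

Emit:
servo_tool(
  plan=[
    [0.5,0,-0.5,0,0,0,0],
    [0.5,0,-1.5,0,0,0,0],
    [0.5,0,-2.5,0,0,0,0],
    [0.5,0,-3.5,0,0,0,0],
    [0.5,0,-4.5,0,0,0,0],
    [0.5,0,-5.5,0,0,0,0],
    [0.5,0,-6.5,0,0,0,0],
    [0.5,0,-7.5,0,0,0,0],
    [0.5,0,-8.5,0,0,0,0],
    [0.5,0,-9,0,0,0,0],
  ],
)

```text
clock: 4.9
position: [0.5133, -0.2252, 0.1319]
tool_rot: [3.141, 0.0, 0.496]
force: [-3.4, -5.4, 8.4]
grip_width: 0.0078
finger_force: 59.6
```

Run:
```python
from h import *
s=bot.observe(); print({k:np.round(s[k],4) for k in('position','tool_rot','force','moment','grip_width','finger_force')})
d=s['position']-np.array([.5572,-.3045,.1319]);print(np.linalg.norm(d[:2]),np.degrees(np.arctan2(d[1],d[0]))-180, Ro.from_euler('xyz',s['tool_rot']).inv().apply(s['force']))
```

```text
{'position': array([ 0.5133, -0.2252,  0.1319]), 'tool_rot': array([3.1408e+00, 2.0000e-04, 4.9570e-01]), 'force': array([-3.4028, -5.4335,  8.4444]), 'moment': array([-1.1127,  0.7298,  0.088 ]), 'grip_width': np.float64(0.0078), 'finger_force': np.float64(59.6445)}
0.0906586670916388 -61.06567987733709 [-5.57973327  3.16724145 -8.44071728]
```

Emit:
servo_tool(
  plan=[
    [0.5,-0.1,-0.5,0,0,0,0],
    [0.5,-0.2,-1.3,0,0,0,0],
    [0.5,-0.2,-2.1,0,0,0,0],
    [0.5,-0.2,-2.9,0,0,0,0],
    [0.5,-0.25,-3.5,0,0,0,0],
    [0.5,-0.25,-4,0,0,0,0],
  ],
)

```text
clock: 5.5
position: [0.494, -0.1904, 0.1319]
tool_rot: [3.14, -0.002, 0.497]
force: [7.0, 0.6, 2.8]
grip_width: 0.0076
finger_force: 59.3
```

```bash
cat > f.py <<'E'
from h import *
s=bot.observe(); print({k:np.round(s[k],4) for k in('position','tool_rot','moment','grip_width','finger_force')})
d=s['position']-np.array([.5572,-.3045,.1319]);print(np.linalg.norm(d[:2]),np.degrees(np.arctan2(d[1],d[0]))-180, Ro.from_euler('xyz',s['tool_rot']).inv().apply(s['force']).round(1))
E
python3 f.py
```

```text
{'position': array([ 0.494 , -0.1904,  0.1319]), 'tool_rot': array([ 3.140e+00, -2.300e-03,  4.968e-01]), 'moment': array([-0.0016, -1.3712,  0.0724]), 'grip_width': np.float64(0.0076), 'finger_force': np.float64(59.2786)}
0.13041374815033635 -60.99337930332037 [ 6.4  2.8 -2.8]
```

Emit:
servo_tool(
  plan=[
    [0.5,0.1,-0.3,0,0,0,0],
    [0.5,0.12,-0.6,0,0,0,0],
    [0.5,0.12,-0.9,0,0,0,0],
    [0.5,0.12,-1.0,0,0,0,0],
    [0.5,0.12,-1.0,0,0,0,0],
  ],
)

```text
clock: 6.0
position: [0.4892, -0.1818, 0.1319]
tool_rot: [3.141, -0.001, 0.496]
force: [-1.3, -1.0, 10.7]
grip_width: 0.0078
finger_force: 60.0
```

```bash
python3 f.py
```

```text
{'position': array([ 0.4892, -0.1818,  0.1319]), 'tool_rot': array([ 3.1408e+00, -7.0000e-04,  4.9600e-01]), 'moment': array([-0.2356,  0.2095,  0.0892]), 'grip_width': np.float64(0.0078), 'finger_force': np.float64(59.9764)}
0.14031021767824223 -61.02021195586937 [ -1.6   0.3 -10.7]
```

Emit:
servo_tool(
  plan=[
    [0.5,0,-0.3,0,0,0,0],
    [0.5,0,-0.6,0,0,0,0],
    [0.5,0,-0.8,0,0,0,0],
    [0.5,0,-0.8,0,0,0,0],
  ],
)

```text
clock: 6.4
position: [0.4879, -0.1793, 0.1321]
tool_rot: [3.131, -0.002, 0.494]
force: [19.3, -33.0, -22.5]
grip_width: 0.0077
finger_force: 58.4
```

```bash
python3 f.py
```

```text
{'position': array([ 0.4879, -0.1793,  0.1321]), 'tool_rot': array([ 3.1306e+00, -2.1000e-03,  4.9390e-01]), 'moment': array([-6.8326, -4.055 ,  0.1213]), 'grip_width': np.float64(0.0077), 'finger_force': np.float64(58.3575)}
0.1431415208221439 -61.02250066065318 [ 1.3 38.  22.9]
```

Stop reached (38 N). I'll ease off and release.

Emit:
servo_tool(
  plan=[
    [0.5,0,0.3,0,0,0,0],
    [0.5,0,0.45,0,0,0,0],
  ],
)

```text
clock: 6.6
position: [0.488, -0.1795, 0.1319]
tool_rot: [3.14, -0.001, 0.495]
force: [-1.0, 0.8, 12.6]
grip_width: 0.0075
finger_force: 62.0
```

```bash
python3 f.py
```

```text
{'position': array([ 0.488 , -0.1795,  0.1319]), 'tool_rot': array([ 3.1397e+00, -9.0000e-04,  4.9540e-01]), 'moment': array([0.025 , 0.3056, 0.0663]), 'grip_width': np.float64(0.0075), 'finger_force': np.float64(62.0231)}
0.14289830351410274 -61.035259291252586 [ -0.4  -1.2 -12.6]
```

Emit:
servo_tool(
  plan=[
    [4,0,0,0,0,0,0],
    [4,0,0,0,0,0,0],
    [4,0,0,0,0,0,0],
    [4,0,0,-2,0,0,0],
    [4,0,0,-5,0,0,0],
    [5,0,2,-9,0,0,0],
    [6,0,6,-12,0,0,0],
    [6,0,6,-13,0,0,0],
    [6,0,6,-13,0,0,0],
    [6,0,6,-13,0,0,0],
  ],
)

```text
clock: 7.6
position: [0.5155, -0.2303, 0.2603]
tool_rot: [-3.14, 0.001, 0.497]
force: [1.4, 0.5, -0.2]
grip_width: 0.0599
finger_force: 0.0
```

Run:
```python
from h import *
w=snap('wrist','w3.png');np.save('w3.npy',np.hstack([w['Rwc'],w['c'][:,None]]))
s=bot.observe();print(s['position'],s['qd'].round(3))
x=np.array([np.cos(np.radians(-61.02)),np.sin(np.radians(-61.02)),0])
h=np.array([.488,-.1795,.149]); k=h+.13*x
print(k,proj(w,h),proj(w,[*k[:2],.160]))
```

```text
[ 0.51542976 -0.23013098  0.26010086] [-0.001  0.004  0.    -0.    -0.     0.002  0.001]
[ 0.55098556 -0.29322255  0.149     ] [212.36115547 208.06519641] [365.5749528 210.6456555]
```

View pics/w3.png

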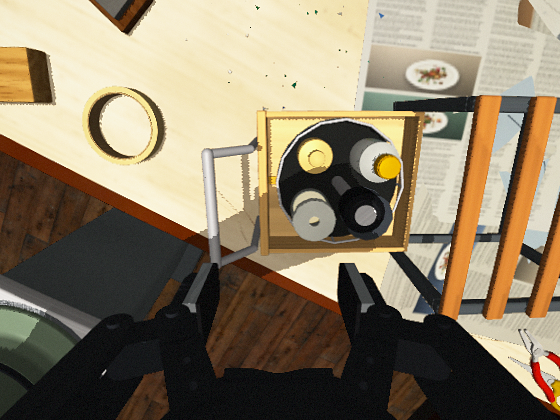

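Knob top is at about (367,212), matching the prediction of (366,211). The yellow cap is at (385,167) back left, the weight at (315,157) and the jar at (313,217).

```bash
cat > ang.py <<'E'
from h import *
def cap(w):
    hsv=cv2.cvtColor(w['frame'],cv2.COLOR_BGR2HSV)
    m=cv2.inRange(hsv,(20,180,120),(32,255,255))
    n,l,st,ce=cv2.connectedComponentsWithStats(m)
    return sorted([(int(st[i,4]),ce[i].round(1).tolist(),st[i,:4].tolist()) for i in range(1,n)],reverse=True)[:4]
E
python3 - <<'E'
from ang import *
w=snap('wrist'); C=cap(w); print(C)
k=np.array([.551,-.2932])
for c in C[:2]:
    for z in(.112,.102): 
        d=onz(w,*c[1],z)[:2]-k; print(z,np.linalg.norm(d),'rack angle from -x, ccw:',(np.degrees(np.arctan2(d[1],d[0]))-118.98+180)%360-180)
# knob: dark blob near (367,212)
g=cv2.cvtColor(w['frame'],cv2.COLOR_BGR2GRAY)
for uv in((367,213),(364,211)): print(onz(w,*uv,.160)[:2])
for uv in((207,152),(215,264)): print('bar',onz(w,*uv,.150)[:2])
E
python3 d.py .551 -.2932 .126 28.4
```

```text
[(450, [388.6, 166.9], [377, 155, 24, 25]), (106, [556.1, 388.5], [551, 381, 9, 19]), (45, [272.5, 179.7], [269, 176, 8, 8]), (43, [555.8, 405.7], [551, 401, 9, 10])]
0.112 0.04305633518739394 rack angle from -x, ccw: -139.1711491425403
0.102 0.044753275652040486 rack angle from -x, ccw: -143.8745161810526
0.112 0.39031807229444826 rack angle from -x, ccw: 137.67212124282662
0.102 0.40732613204035073 rack angle from -x, ccw: 137.6208052928048
[ 0.54981016 -0.2951717 ]
[ 0.55007955 -0.29198606]
bar [ 0.52998816 -0.15541042]
bar [ 0.44034299 -0.20398842]
shift cm [ 0.13  7.26 13.4 ] rot [-0.1   0.06  0.08] q [-0.19  0.48  0.72  1.75 -0.36  1.04 -0.41]
```

Emit:
servo_tool(
  plan=[
    [6,0.07,3,0,0,0,8],
    [6,0.07,6,0,0,0,16],
    [6,0.07,7.25,1,0,0,24],
    [6,0.07,7.25,4,0,0,32],
    [6,0.07,7.25,6,0,0,40],
    [6,0.07,7.25,7.5,0,0,45],
    [6,0.07,7.25,8.2,0,0,45],
    [6,0.07,7.25,8.5,0,0,45],
    [6,0.07,7.25,8.5,0,0,45],
  ],
)

```text
clock: 8.6
position: [0.5511, -0.2946, 0.1763]
tool_rot: [-3.141, 0.0, -0.287]
force: [1.2, -0.7, 0.2]
grip_width: 0.06
finger_force: 0.0
```

```bash
python3 - <<'E'
from h import *
w=snap('wrist','w4.png')
E
python3 d.py .5505 -.2934 .125 -16.6
```

```text
shift cm [-0.11 -0.1   5.18] rot [-0.01 -0.03  0.13] q [-0.11  0.74  0.83  1.68 -0.63  1.01 -0.92]
```

View pics/w4.png

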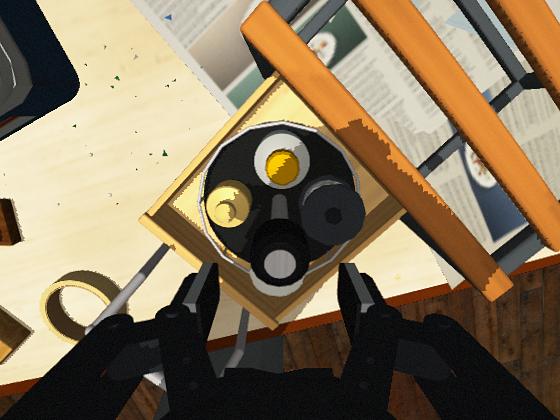

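Knob (281,253) is centred between the fingers, and the cap (283,168) is straight ahead of it in the tool's +x. I'll descend and grip.

Emit:
servo_tool(
  plan=[
    [6,-0.1,-0.05,1,0,0,0],
    [6,-0.1,-0.05,2.5,0,0,0],
    [6,-0.1,-0.05,4,0,0,0],
    [6,-0.1,-0.05,4.9,0,0,0],
    [6,-0.1,-0.05,5.1,0,0,0],
    [3,-0.1,-0.05,5.1,0,0,0],
    [3,-0.1,-0.05,5.1,0,0,0],
    [3,-0.1,-0.05,5.1,0,0,0],
    [3,-0.1,-0.05,5.1,0,0,0],
    [3,-0.1,-0.05,5.1,0,0,0],
  ],
  force=40,
)

```text
clock: 9.65
position: [0.5501, -0.2952, 0.1259]
tool_rot: [3.14, -0.001, -0.29]
force: [-1.2, -6.4, -1.5]
grip_width: 0.0347
finger_force: 41.2
```

```bash
cat > g.py <<'E'
from ang import *
w=snap('wrist','w5.png'); C=cap(w); print(C[:2])
s=bot.observe(); k=s['position'][:2]; print({n:np.round(s[n],4) for n in('clock','position','tool_rot','qpos','force','moment','grip_width','finger_force')}, 'tool-axes force',Ro.from_euler('xyz',s['tool_rot']).inv().apply(s['force']).round(1))
for c in C[:2]:
    u,v=c[1]
    for z in(.112,.106):
        d=onz(w,u,v,z)[:2]-k; print(z,np.linalg.norm(d).round(4),'bottle angle:',(np.degrees(np.arctan2(d[1],d[0]))-118.98+180)%360-180)
E
python3 g.py
```

```text
[(1404, [280.8, 182.4], [260, 162, 43, 42]), (10, [211.9, 271.6], [210, 270, 4, 4])]
{'clock': np.float64(9.7), 'position': array([ 0.5501, -0.2952,  0.1259]), 'tool_rot': array([ 3.1399e+00, -1.0000e-03, -2.9000e-01]), 'qpos': array([-0.0844,  0.7968,  0.7768,  1.719 , -0.6822,  0.9159, -0.8846]), 'force': array([-1.8225, -6.5623, -1.589 ]), 'moment': array([-1.2552,  0.3626,  0.0185]), 'grip_width': np.float64(0.0347), 'finger_force': np.float64(41.204)} tool-axes force [0.1 6.8 1.6]
0.112 0.0444 bottle angle: -137.14450785394794
0.106 0.0431 bottle angle: -137.2711175119312
0.112 0.0393 bottle angle: -33.83904776256023
0.106 0.0415 bottle angle: -29.733924136313362
```

Emit:
servo_tool(
  plan=[
    [3,0,0.05,0,0,0,-4],
    [3,0,0.05,0,0,0,-11],
    [3,0,0.05,0,0,0,-18],
    [3,0,0.05,0,0,0,-26],
    [3,0,0.05,0,0,0,-34],
    [3,0,0.05,0,0,0,-42],
    [3,0,0.05,0,0,0,-50],
    [3,0,0.05,0,0,0,-58],
    [3,0,0.05,0,0,0,-65],
    [3,0,0.05,0,0,0,-70],
  ],
)

```text
clock: 10.7
position: [0.5501, -0.2944, 0.1259]
tool_rot: [3.141, -0.0, 0.937]
force: [-3.4, 1.9, 1.6]
grip_width: 0.0345
finger_force: 41.4
```

```bash
python3 g.py
```

```text
[(1492, [281.0, 182.5], [260, 161, 43, 44]), (66, [186.4, 173.3], [182, 168, 10, 12])]
{'clock': np.float64(10.75), 'position': array([ 0.5501, -0.2944,  0.1259]), 'tool_rot': array([ 3.1414e+00, -4.0000e-04,  9.4180e-01]), 'qpos': array([ 0.0999,  0.6942,  0.4544,  1.7094, -0.3913,  0.8289,  0.1019]), 'force': array([-2.0608,  2.0088,  0.5217]), 'moment': array([0.3472, 0.3615, 0.0027]), 'grip_width': np.float64(0.0344), 'finger_force': np.float64(41.3435)} tool-axes force [ 0.4 -2.8 -0.5]
0.112 0.0448 bottle angle: -66.66115305361592
0.106 0.0435 bottle angle: -66.77648070444273
0.112 0.0692 bottle angle: -21.29944171086703
0.106 0.0696 bottle angle: -19.567738991476546
```

Emit:
servo_tool(
  plan=[
    [3,0,0,0,0,0,-4],
    [3,0,0,0,0,0,-11],
    [3,0,0,0,0,0,-19],
    [3,0,0,0,0,0,-27],
    [3,0,0,0,0,0,-35],
    [3,0,0,0,0,0,-43],
    [3,0,0,0,0,0,-51],
    [3,0,0,0,0,0,-59],
    [3,0,0,0,0,0,-64],
    [3,0,0,0,0,0,-66.7],
  ],
)

```text
clock: 11.75
position: [0.5489, -0.2956, 0.1258]
tool_rot: [-3.14, -0.0, 2.097]
force: [-9.4, -2.1, 6.7]
grip_width: 0.0348
finger_force: 42.0
```

```bash
python3 g.py
```

```text
[(1488, [281.1, 182.5], [260, 161, 43, 44]), (142, [279.7, 114.3], [274, 108, 13, 13])]
{'clock': np.float64(11.8), 'position': array([ 0.5489, -0.2956,  0.1258]), 'tool_rot': array([-3.14  , -0.    ,  2.0986]), 'qpos': array([ 0.3025,  0.6483,  0.1431,  1.6985, -0.118 ,  0.8043,  1.0269]), 'force': array([-9.0549, -1.8727,  6.0777]), 'moment': array([-0.2896,  1.693 ,  0.0228]), 'grip_width': np.float64(0.0351), 'finger_force': np.float64(41.9667)} tool-axes force [ 2.9 -8.8 -6.1]
0.112 0.0452 bottle angle: -0.8000389019011322
0.106 0.0438 bottle angle: -0.9284974676095317
0.112 0.0793 bottle angle: 0.5825487739126629
0.106 0.0792 bottle angle: 0.564850584073298
```

View pics/w5.png

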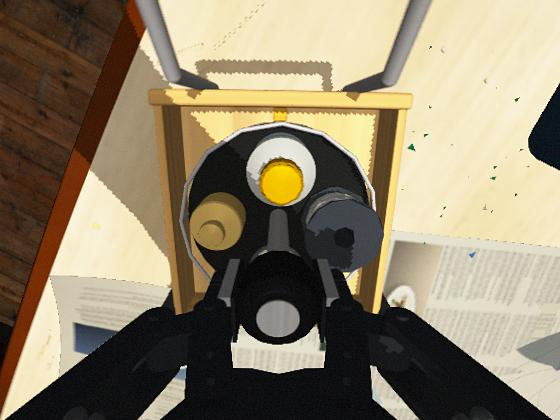

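The bottle is now at the front, with the cap at (281,182) below a yellow mark on the drawer front at (280,114). I'll refine against the drawer's front edge and pull lightly onto the stop.

Emit:
servo_tool(
  plan=[
    [3,0.1,-0.1,0,0,0,-0.5],
    [3,0.3,-0.15,0,0,0,-0.9],
    [3,0.3,-0.15,0,0,0,-0.9],
    [3,0.3,-0.15,0,0,0,-0.9],
  ],
)

```text
clock: 12.2
position: [0.5474, -0.2931, 0.1258]
tool_rot: [3.142, 0.001, 2.111]
force: [-2.7, -2.9, 7.7]
grip_width: 0.0342
finger_force: 41.9
```

```bash
python3 g.py
python3 - <<'E'
from ang import *
w=snap('wrist'); C=cap(w); s=bot.observe(); k=s['position'][:2]
for z in(.02,.04,.06): d=onz(w,*C[1][1],z)[:2]-k; print('mark',z,np.linalg.norm(d),np.degrees(np.arctan2(d[1],d[0])))
g=cv2.cvtColor(w['frame'],cv2.COLOR_BGR2HSV)
# front wall top outer edge: rows where wood begins
pts=[]
for u in list(range(200,340,10)):
    col=g[80:125,u]; m=(cv2.inRange(g[80:125,u:u+1],(8,70,120),(28,255,255)).ravel()>0); i=np.flatnonzero(m)
    if len(i): pts.append((u,80+i[0]))
print(pts)
P=np.array([onz(w,u,v,.055)[:2] for u,v in pts]); d=P[:,:]-P.mean(0); v=np.linalg.svd(d)[2][0]; print('edge dir',np.degrees(np.arctan2(v[1],v[0]))%180, 'dist',abs(np.cross(v,k-P.mean(0))))
E
```

```text
[(1482, [281.1, 182.4], [260, 161, 43, 44]), (132, [281.4, 114.2], [276, 108, 12, 13])]
{'clock': np.float64(12.25), 'position': array([ 0.5474, -0.2931,  0.1258]), 'tool_rot': array([3.1416e+00, 1.0000e-03, 2.1111e+00]), 'qpos': array([ 0.3023,  0.6438,  0.1391,  1.7069, -0.1157,  0.7981,  1.0351]), 'force': array([-2.163 , -3.6088,  7.4963]), 'moment': array([-0.6874,  0.4097, -0.0722]), 'grip_width': np.float64(0.0346), 'finger_force': np.float64(41.925)} tool-axes force [-2.  -3.7 -7.5]
0.112 0.0452 bottle angle: 0.0513820870253312
0.106 0.0438 bottle angle: -0.08988322200352172
0.112 0.0792 bottle angle: 0.8237914759167211
0.106 0.0792 bottle angle: 0.7755118545656501
mark 0.02 0.07848955874753986 118.98408521214317
mark 0.04 0.07866905054887363 119.15179893750168
mark 0.06 0.07884921333382407 119.31874766877775
[(200, np.int64(88)), (210, np.int64(88)), (220, np.int64(84)), (230, np.int64(88)), (240, np.int64(88)), (250, np.int64(89)), (260, np.int64(89)), (270, np.int64(89)), (280, np.int64(90)), (290, np.int64(90)), (300, np.int64(91)), (310, np.int64(91)), (320, np.int64(91)), (330, np.int64(80))]
edge dir 30.50276893498452 dist 0.09499513356412459<stdin>:11: DeprecationWarning: Arrays of 2-dimensional vectors are deprecated. Use arrays of 3-dimensional vectors instead. (deprecated in NumPy 2.0)
```

Bottle angle is about 0 and the mark direction agrees at 119°. The force is still only sliding friction, so I'll pull on to the stop.

Emit:
servo_tool(
  plan=[
    [3,0.2,-0.1,0,0,0,0],
    [3,0.3,-0.1,0,0,0,0],
    [3,0.3,-0.1,0,0,0,0],
  ],
)

```text
clock: 12.6
position: [0.5473, -0.293, 0.126]
tool_rot: [3.139, 0.007, 2.111]
force: [15.9, -18.0, -11.3]
grip_width: 0.0347
finger_force: 41.8
```

```bash
python3 g.py
```

```text
[(1470, [281.2, 182.4], [260, 161, 43, 44]), (140, [281.3, 113.7], [275, 107, 13, 13])]
{'clock': np.float64(12.65), 'position': array([ 0.5473, -0.293 ,  0.126 ]), 'tool_rot': array([3.1392, 0.0067, 2.1109]), 'qpos': array([ 0.3007,  0.6406,  0.1398,  1.713 , -0.1149,  0.789 ,  1.0337]), 'force': array([ 15.9189, -18.5522, -10.8466]), 'moment': array([-3.6094, -3.2076,  0.0831]), 'grip_width': np.float64(0.035), 'finger_force': np.float64(41.824)} tool-axes force [-24.    4.1  11. ]
0.112 0.0451 bottle angle: -0.0583092981369191
0.106 0.0437 bottle angle: -0.225982542257384
0.112 0.0794 bottle angle: 0.8336736832945064
0.106 0.0793 bottle angle: 0.7761197002979543
```

Emit:
servo_tool(
  plan=[
    [3,-0.15,0.05,0,0,0,0],
    [3,-0.2,0.05,0,0,0,0],
    [3,-0.2,0.05,0,0,0,0],
  ],
)

```text
clock: 12.95
position: [0.5474, -0.293, 0.1259]
tool_rot: [3.141, 0.003, 2.111]
force: [4.9, -8.1, 1.2]
grip_width: 0.0348
finger_force: 42.9
```

```bash
python3 g.py
python3 - <<'E'
from h import *
a=snap('scene','e.png'); cv2.imwrite('pics/e2.png',cv2.resize(a['frame'][100:360,150:450],None,fx=2.2,fy=2.2))
E
```

```text
[(1482, [281.1, 182.4], [260, 161, 43, 44]), (139, [281.6, 113.9], [276, 108, 12, 13])]
{'clock': np.float64(13.0), 'position': array([ 0.5474, -0.293 ,  0.1259]), 'tool_rot': array([3.1406e+00, 2.9000e-03, 2.1112e+00]), 'qpos': array([ 0.302 ,  0.6426,  0.1391,  1.709 , -0.1155,  0.795 ,  1.0348]), 'force': array([ 4.2485, -7.9932,  1.1446]), 'moment': array([-1.5863, -0.9565,  0.0345]), 'grip_width': np.float64(0.0345), 'finger_force': np.float64(42.8642)} tool-axes force [-9.  -0.5 -1.1]
0.112 0.0451 bottle angle: 0.02288787744066667
0.106 0.0438 bottle angle: -0.1275239016215437
0.112 0.0794 bottle angle: 0.7397484372094141
0.106 0.0793 bottle angle: 0.6845015443234388
```

View pics/e2.png

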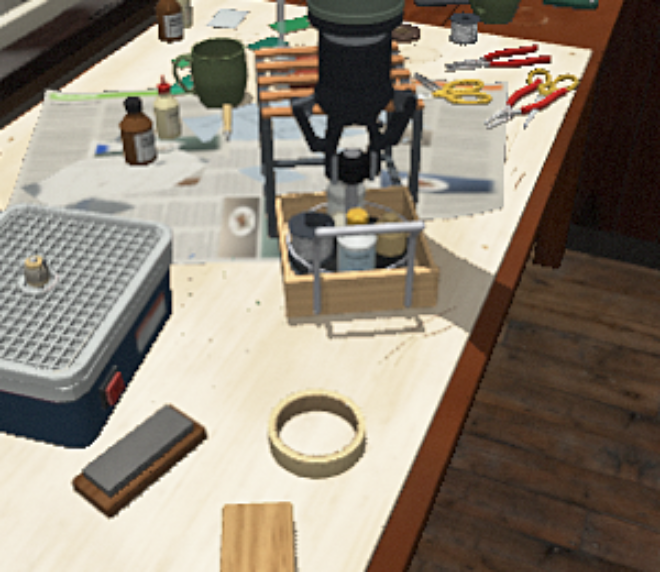

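The drawer is fully out, the yellow-capped bottle (about (357,240) in the crop) is at the front behind the handle, and the gripper is on the knob. The other items look undisturbed.

```bash
python3 -c "
from workcell import bot
print(bot.job_done())"
```

```text
the job is handed in; nothing more can be done
None
```

The job is handed in at about 13 s: the drawer is open against its stop, the white bottle is at the front within about 1° by camera, and the gripper is still holding the knob with a light outward pull.

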